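Sort the loose gluing weights from the sound ones

ROBOT

A 7-joint arm with a two-finger parallel gripper is mounted at the origin on the work surface. World frame = base frame: x ahead of the robot, y to its left, z up, the work surface at z = 0. Lengths are in m, angles in rad, forces in N, time in s.
With the tool pointing down it reaches from about 0.35 to 0.9 m from the base axis. Payload 8.1 kg.
Tool frame: the origin (TCP) lies on the centre line of the jaws, within the pads' length; the fingertips stand 19 mm ahead of it and the grasp point (between the pads) is the TCP (arm.tip_reach is the distance from the TCP to the fingertips, in m); z points along the fingers, y is the line along which they close (so a half turn about z gives the same grasp; the last joint's range is limited). The gripper opens to 92 mm and grips with 3 to 60 N. Pads are 19 mm wide; open, the fingers measure 130 mm over their backs; the gripper's body (75 mm by 190 mm) begins 47 mm behind the grasp point.
Start: joints at [1.008, 0.434, 0.025, 1.573, -0.012, 1.134, -0.075], TCP at [0.277, -0.56, 0.246] pointing down, gripper open.
Joint ranges: [-2.62, 2.62], [-0.44, 2.09], [-1.27, 1.32], [0.08, 2.57], [-1.32, 4.46], [0.12, 2], [-2.74, 2.74]. Speed limits (rad/s): [2.22, 2.22, 3.01, 3.01, 3.14, 3.14, 3.14].

INTERFACE

Orientations are given as a rotation vector (axis times angle).
In Python, from cell import arm gives the robot as it stands.
- The arm moves only by the tool arm_command, never from a script. Its argument "targets" is a list that holds one entry, the list of rows, each a list of 6 numbers: the shift along the tool's x, y, z in m, then the turn, a rotation vector about the tool's x, y, z in rad. A call has 1 to 10 rows; each row shifts and turns the commanded pose from where the row before left it, along the tool's axes as they then stand; what a row does not reach is not made up. A row lasts 1/8 s, in which the tool goes at most 62.5 mm and 10.7 degrees, less where a joint would pass 70% of its speed; a pose out of reach is approached as far as the arm can. A call with a gripper value outside its range is refused whole. "jaw" is the finger opening in m, from 0 to 0.0918, set as the call begins (left out, the last holds). The fingers move at their own pace and stop on an object; "newtons" is the grip in N (left out, the last holds). Time passes only in rows, so rows that do not move let the fingers close. It gives the time, the measured TCP pose, the force, the opening and the grip force at its end, in the units of the state.
- arm.observe(): the state, without advancing time (a new reading comes with each control period).
- arm.get_image(name): name is "side" or "top" or "wrist"; returns a dict with "pixels" (384x512x3 uint8, red, green, blue), "z_map" (384x512 float32, m along the optical axis (not along the pixel's ray), 0 where there is no reading), "fx", "fy", "cx", "cy" (pixels), "dist" ([k1, k2, p1, p2, k3] as OpenCV has them; the pictures are not rectified), "xyz" and "rotation" of the camera in the world; the wrist camera has in their place "T_tool_cam" (4x4, takes a point from camera to tool coordinates, whose origin is the TCP and whose axes are the flange's). Camera axes: x right, y down, z forward; pixel columns grow to the right and rows downward; lengths in m; the calibration is good to about 2 mm. A picture is of the moment at which its call begins: read the wrist's pose just before it.
- arm.sign_off(): hands the job in; it is judged then, once.
The state is a dict: "clock": time; "joints": joint angles; "dq": joint speeds; "joint_efforts": joint torques, N m; "position": TCP position; "ee_rot": TCP orientation; "force": force on the tool from outside, world axes, zero at the start; "ft_torque": the same for the moment, N m; "width": opening from 0.0 (shut) to 1.0 (fully open); "gripper_force": force on a finger pad.
Only numpy, scipy, OpenCV 4.12 (cv2) and the standard library are available. Lean on these libraries where they do the work, as an engineer would, in place of code of your own. Each camera call takes 0.05 s, during which the arm holds its last target. There are 200 camera calls.

TASK

Some of the three sealed gluing weights have a steel slug that has come loose inside, and it slides lengthwise and can be felt when an end is tipped well down. Take the weights one at a time: lift one, tip it end-down (both ways, to be sure) to feel whether the slug shifts, and lay it flat in its tray before the next, loose ones in the red repair tray and sound ones in the green ready tray. Set them down rather than dropping them, and leave the glue bottle, brace stick and screwdriver where they are.

Things in the scene. Friction and masses are not known exactly. Their poses are not given: they have to be found in the camera images.
- weight_1_center (a point): Centre (half-way up) of a sealed gluing weight: pale wooden block 116 long (x) x 44 wide (y) x 42 mm high (z), brass end caps, two dark bands, about 0.5 kg; lies flat at the start. All three look alike; number and place do not tell which are loose. Inside, unseen, is a 350 g slug: wedged fast in a sound weight (for tips up to 60 deg), not always in the middle.
- weight_2_center (a point): Centre (half-way up) of a sealed gluing weight: pale wooden block 116 long (x) x 44 wide (y) x 42 mm high (z), brass end caps, two dark bands, about 0.5 kg; lies flat at the start. All three look alike; number and place do not tell which are loose. A loose slug starts anywhere and can slide 59 mm end to end, lengthwise, once tipped over about 20 deg (allow 0.5 s at 35 deg).
- weight_3_center (a point): Centre (half-way up) of a sealed gluing weight: pale wooden block 116 long (x) x 44 wide (y) x 42 mm high (z), brass end caps, two dark bands, about 0.5 kg; lies flat at the start. All three look alike; number and place do not tell which are loose. Levelled again, a loose slug stays at the end it slid to: tipped one way, then the other, the balance differs by about 0.2 N m.
- ready_tray: Shallow green tray fixed to the bench, for sound weights; outside 230 mm (its x) by 170 mm (its y), walls 6 mm thick and 30 mm high, floor 6 mm thick. Origin at the centre of its underside, z up. Two weights fit side by side, lengths along tray y, at tray x = +48 and -48 mm. The two trays may change sides.
- repair_tray: Shallow red tray fixed to the bench, for loose weights; outside 230 mm (its x) by 170 mm (its y), walls 6 mm thick and 30 mm high, floor 6 mm thick. Origin at the centre of its underside, z up. Two weights fit side by side, lengths along tray y, at tray x = +48 and -48 mm. The two trays may change sides.
- glue_bottle_center (a point): White glue bottle with yellow cap, 50 mm across, 120 mm high, standing; point at its centre. Bystander.
- brace_stick: Small pale spruce brace stick, 90 (x) x 12 x 10 mm, lying flat; origin at the centre of its underside. Bystander.
- screwdriver: Screwdriver lying on the bench along its x axis, handle to its -x; under 40 mm high. Bystander.
Things that resemble listed ones, but are neither listed nor needed, are in the scene too. Leave any blue, pink or turquoise look-alike of the part that bears weight_1_center alone.

How it is judged:
By the outcome, as a careful person would: the job done as asked, in the order asked, and still so for the second after the job is handed in, with the robot touching nothing.
It also fails if it takes over 72 s, if anything falls off the work surface, if the arm or the gripper's body presses on something with over 40 N, if the wrist force passes 120 N, or if a joint passes its speed limit or range.

## Working session

There is one attempt and no reset: what is moved stays moved. The work goes in short steps, Python scripts to look and compute and a tool call to move; the robot and the scene stay as the last step left them, time stands still between calls to the robot, and variables do not carry over. Pictures are saved under pics/ and viewed, at most 10 in all, crops included, and the job is handed in when it is done.

Besides the shell and the picture viewer there is one more tool, called as name(argument=value, ...), one argument or row to a line, values as JSON. arm_command: Moves the arm, as the interface text tells. Its arguments: {"type":"object","properties":{"targets":{"type":"array","items":{"type":"array","items":{"type":"array","items":{"type":"number"}}}},"jaw":{"type":"number"},"newtons":{"type":"number"}},"required":["targets"]}

```bash
ls; mkdir -p pics; cat > h.py <<'E'
import numpy as np, cv2
from cell import arm
def world(im,uv):
    uv=np.array(uv,float).reshape(-1,2)
    K=np.array([[im['fx'],0,im['cx']],[0,im['fy'],im['cy']],[0,0,1]])
    n=cv2.undistortPoints(uv.reshape(-1,1,2),K,np.array(im['dist'])).reshape(-1,2)
    z=im['z_map'][uv[:,1].astype(int),uv[:,0].astype(int)]
    p=np.c_[n*z[:,None],z]
    R=np.array(im['rotation'])
    if R.shape!=(3,3): R=cv2.Rodrigues(R.astype(float))[0]
    return p@R.T+np.array(im['xyz'])
E
python3 - <<'E'
from h import *
import pickle
for n in ['top','side']:
    im=arm.get_image(n); pickle.dump(im,open(n+'.pkl','wb'))
    cv2.imwrite(f'pics/{n}0.png',cv2.resize(im['pixels'][:,:,::-1],(800,600)))
    print(n,im['xyz'],im['rotation'])
print(arm.observe())
E
```

```text
pics
top [0.53221803 0.01595245 0.86367511] [-2.18328998  2.2479237  -0.06126785]
side [ 0.34952667 -0.56683681  0.76596586] [-2.39528955  0.48060854 -0.17294832]
{'clock': 0.1, 'joints': array([ 1.00839982,  0.43516236,  0.02496477,  1.57397928, -0.01159056,
        1.13401318, -0.07508817]), 'dq': array([ 4.35180047e-04, -1.33625462e-03, -9.14442779e-05, -1.63262801e-03,
       -1.51077763e-03, -7.85165097e-04, -1.71254384e-03]), 'joint_efforts': array([ 2.08912541e-03, -6.69128466e+01,  9.87216085e-01, -3.15147078e+01,
       -6.06685644e-02,  3.74074036e-02,  7.21069796e-05]), 'position': array([ 0.27712253, -0.55973039,  0.24502809]), 'ee_rot': array([-3.05764416e+00, -7.15525883e-01,  7.09694251e-04]), 'force': array([-0.04663773, -0.24602582, -0.11530228]), 'ft_torque': array([-0.0015983 , -0.02543869,  0.02938862]), 'gripper_force': 0.0, 'width': 0.9978447926096644}
```

View pics/top0.png

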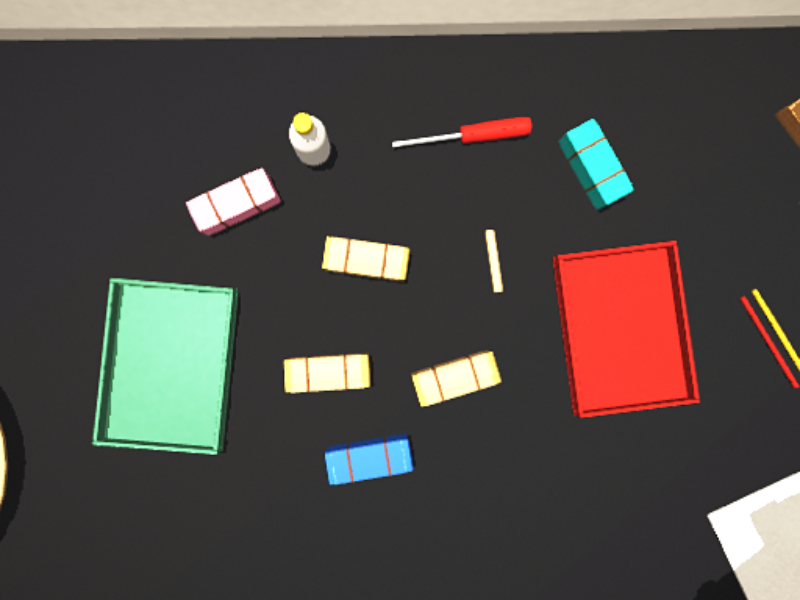

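View pics/side0.png

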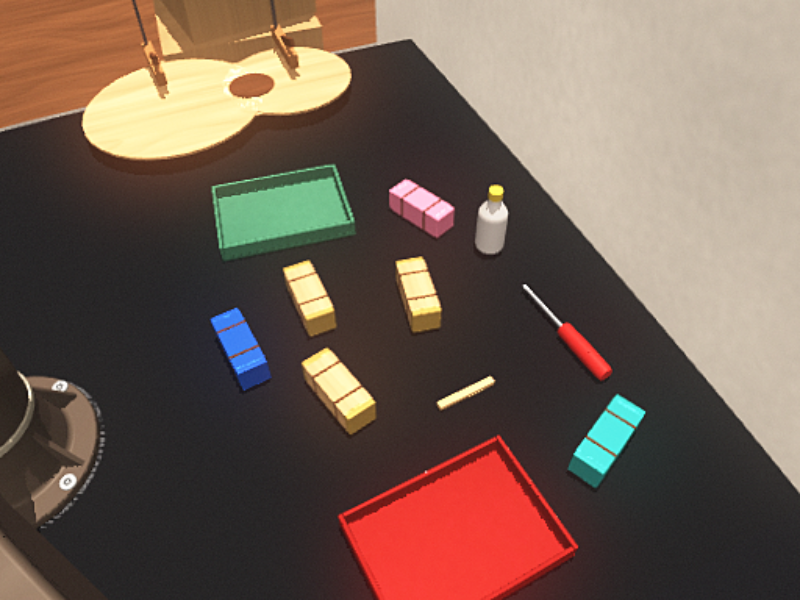

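The top picture shows three pale weights at about (366,258), (327,373) and (457,378). The green tray is at (167,367) and the red tray at (628,328). The side view agrees, with pink, turquoise and blue decoys nearby. Next I'll measure poses from the depth map.

```bash
python3 - <<'E'
from h import *
import pickle
im=pickle.load(open('top.pkl','rb'))
v,u=np.mgrid[0:384,0:512]
P=world(im,np.c_[u.ravel(),v.ravel()]).reshape(384,512,3)
Z=P[...,2]
print('bench z',np.median(Z[200:300,150:300]))
hsv=cv2.cvtColor(im['pixels'],cv2.COLOR_RGB2HSV)
def rect(m,name):
    p=P[m][:,:2].astype(np.float32)
    (c,s,a)=cv2.minAreaRect(p*1000)
    b=cv2.boxPoints((c,s,a)); e=[b[1]-b[0],b[2]-b[1]]
    l=max(e,key=np.linalg.norm); ang=np.degrees(np.arctan2(l[1],l[0]))
    print(name,np.round(c,1),np.round(s,1),'long axis deg',round((ang+90)%180-90,1),'z',np.round(np.median(Z[m]),4),m.sum())
for n,(x,y) in dict(A=(366,258),B=(327,373),C=(457,378),blue=(368,460),pink=(233,201)).items():
    x=int(x*.64);y=int(y*.64)
    w=np.zeros(Z.shape,bool);w[y-35:y+36,x-38:x+39]=1
    m=(w&(Z>.036)&(Z<.05)).astype(np.uint8)
    k,l=cv2.connectedComponents(m); rect(l==l[y,x],n)
for n,(x,y) in dict(green=(167,367),red=(628,328)).items():
    x=int(x*.64);y=int(y*.64)
    w=np.zeros(Z.shape,bool);w[y-70:y+70,x-60:x+60]=1
    rect(w&(Z>.024)&(Z<.036)&(hsv[...,1]>80),n); print('floor',Z[y,x])
for n,(x,y) in dict(stick=(494,261),bottle=(303,122),screw=(497,130)).items(): print(n,P[int(y*.64),int(x*.64)])
E
```

```text
bench z 0.0009019248658024837
A [618.   39.1] [115.9  44.2] long axis deg 80.6 z 0.0425 1099
B [460.7  97. ] [ 44.3 115.9] long axis deg -88.0 z 0.0424 1116
C [447.6 -81.4] [ 44.5 116. ] long axis deg -74.6 z 0.0424 1109
blue [338.8  42.7] [ 45.1 115.6] long axis deg -82.5 z 0.0423 1155
pink [705.4 221.2] [ 45.  116.3] long axis deg -66.3 z 0.0426 1134
green [478.3 321.4] [171.7 231.7] long axis deg -6.4 z 0.0298 1173
floor 0.005968145986640749
red [ 510.4 -327. ] [231.5 172.4] long axis deg 5.3 z 0.0297 1165
floor 0.007964465761212347
stick [ 0.61260356 -0.14636397  0.00739938]
bottle [0.78289181 0.11098225 0.12198804]
screw [ 0.79796117 -0.15361453  0.02603578]
```

```bash
cat >> h.py <<'E'
from scipy.linalg import fractional_matrix_power as fmp
from scipy.spatial.transform import Rotation as Ro
def T(p,R): M=np.eye(4);M[:3,:3]=R;M[:3,3]=p;return M
def down(yaw):
    c,s=np.cos(np.radians(yaw)),np.sin(np.radians(yaw)); return np.array([[c,s,0],[s,-c,0],[0,0,-1]])
def cur():
    o=arm.observe(); return T(o['position'],Ro.from_rotvec(o['ee_rot']).as_matrix())
def rows(A,B,n):
    D=np.real(fmp(np.linalg.inv(A)@B,1/n)); print(n,'x',np.round(np.r_[D[:3,3],Ro.from_matrix(D[:3,:3]).as_rotvec()],4).tolist()); return B
def st():
    o=arm.observe();M=cur(); print('t',round(o['clock'],2),'p',np.round(o['position'],4),'yaw',np.round(np.degrees(np.arctan2(M[1,0],M[0,0])),2),'z',np.round(M[:3,2],3),'q',np.round(o['joints'],2),'F',np.round(o['force'],2),'Mtool',np.round(M[:3,:3].T@o['ft_torque'],3),'w',round(o['width']*.0918,4),'g',o['gripper_force'])
E
python3 - <<'E'
from h import *
A=cur(); B=rows(A,T([.4476,-.0814,.16],down(105.4)),10); rows(B,T([.4476,-.0814,.023],down(105.4)),4)
E
```

```text
10 x [0.0544, -0.0081, 0.0085, -0.0001, -0.0001, -0.138]
4 x [0.0, 0.0, 0.0342, 0.0, 0.0, 0.0]
```

arm_command(
  targets=[
    [[0.0544,-0.0081,0.0085,0,0,-0.138],[0.0544,-0.0081,0.0085,0,0,-0.138],[0.0544,-0.0081,0.0085,0,0,-0.138],[0.0544,-0.0081,0.0085,0,0,-0.138],[0.0544,-0.0081,0.0085,0,0,-0.138],[0.0544,-0.0081,0.0085,0,0,-0.138],[0.0544,-0.0081,0.0085,0,0,-0.138],[0.0544,-0.0081,0.0085,0,0,-0.138],[0.0544,-0.0081,0.0085,0,0,-0.138],[0.0544,-0.0081,0.0085,0,0,-0.138]],
  ],
  jaw=0.075,
)

```text
clock: 1.35
position: [0.4475, -0.0798, 0.1604]
ee_rot: [1.897, 2.504, 0.001]
force: [0.9, 0.1, -0.5]
width: 0.817
gripper_force: 0.0
```

```bash
python3 - <<'E'
from h import *
st();A=cur(); rows(A,T([.4476,-.0814,.023],down(105.4)),5)
E
```

```text
t 1.35 p [ 0.4475 -0.0798  0.1604] yaw 105.7 z [ 0.  0. -1.] q [ 0.44  0.3  -0.46  2.05  0.18  0.82  0.14] F [ 0.86  0.08 -0.45] Mtool [-0.108  0.038 -0.035] w 0.075 g 0.0
5 x [-0.0003, -0.0001, 0.0275, 0.0001, -0.0, 0.001]
```

arm_command(
  targets=[
    [[-0.0003,0,0.035,0,0,0.001],[-0.0003,0,0.035,0,0,0.001],[-0.0003,0,0.035,0,0,0.001],[-0.0003,0,0.02,0,0,0.001],[0,0,0.012,0,0,0],[0,0,0,0,0,0]],
  ],
)

```text
clock: 2.1
position: [0.4477, -0.0829, 0.0233]
ee_rot: [-1.908, -2.495, 0.001]
force: [0.2, -0.5, 0.0]
width: 0.818
gripper_force: 0.0
```

arm_command(
  targets=[
    [[0,0,0,0,0,0],[0,0,0,0,0,0],[0,0,0,0,0,0],[0,0,0,0,0,0]],
  ],
  jaw=0.02,
  newtons=55,
)

```text
clock: 2.6
position: [0.4482, -0.0831, 0.0241]
ee_rot: [1.908, 2.495, 0.0]
force: [-1.4, 0.3, 4.7]
width: 0.478
gripper_force: 55.0
```

```bash
python3 -c "
from h import *
st()"
```

```text
t 2.6 p [ 0.4482 -0.0831  0.0241] yaw 105.17 z [ 0. -0. -1.] q [ 0.33  0.53 -0.34  2.17  0.36  0.5  -0.03] F [-1.37  0.28  4.74] Mtool [ 0.158 -0.025 -0.016] w 0.0438 g 54.9988979101181
```

arm_command(
  targets=[
    [[0,0,-0.015,0,0,0],[0,0,-0.035,0,0,0],[0,0,-0.045,0,0,0],[0,0,-0.045,0,0,0],[-0.01,0.036,-0.04,0,0,0],[-0.01,0.036,-0.02,0,0,0],[-0.006,0.024,0,0,0,0],[0,0,0,0,0,0],[0,0,0,0,0,0],[0,0,0,0,0,0]],
  ],
)

```text
clock: 3.85
position: [0.5464, -0.083, 0.2236]
ee_rot: [-1.908, -2.495, 0.001]
force: [-0.1, -0.6, -4.6]
width: 0.475
gripper_force: 55.0
```

```bash
python3 -c "
from h import *
st()"
```

```text
t 3.85 p [ 0.5464 -0.083   0.2236] yaw 105.18 z [-0.001 -0.    -1.   ] q [ 0.4   0.38 -0.46  1.75  0.19  1.05  0.13] F [-0.11 -0.64 -4.57] Mtool [-0.098 -0.034 -0.001] w 0.0436 g 54.996196031570435
```

arm_command(
  targets=[
    [[0,0,0,0,0.15,0],[0,0,0,0,0.15,0],[0,0,0,0,0.15,0],[0,0,0,0,0.15,0],[0,0,0,0,0.1,0],[0,0,0,0,0,0],[0,0,0,0,0,0],[0,0,0,0,0,0],[0,0,0,0,0,0]],
  ],
)

```text
clock: 4.97
position: [0.5476, -0.0821, 0.2245]
ee_rot: [-1.535, -2.011, -0.56]
force: [0.9, -0.0, -5.3]
width: 0.48
gripper_force: 55.0
```

```bash
python3 -c "
from h import *
st()"
```

```text
t 4.97 p [ 0.5476 -0.0821  0.2245] yaw 105.31 z [-0.169  0.62  -0.766] q [ 0.74  0.68 -0.58  1.51 -0.26  1.38  0.56] F [ 0.91 -0.   -5.26] Mtool [-0.049 -1.421 -0.109] w 0.0441 g 54.99639809131622
```

arm_command(
  targets=[
    [[0,0,0,0,-0.1,0],[0,0,0,0,-0.15,0],[0,0,0,0,-0.15,0],[0,0,0,0,-0.15,0],[0,0,0,0,-0.15,0],[0,0,0,0,0,0],[0,0,0,0,0,0],[0,0,0,0,0,0]],
  ],
)

```text
clock: 5.98
position: [0.5474, -0.0847, 0.2231]
ee_rot: [-1.911, -2.49, -0.0]
force: [0.5, -0.1, -4.7]
width: 0.475
gripper_force: 55.0
```

```bash
python3 -c "
from h import *
st()"
```

```text
t 5.97 p [ 0.5474 -0.0847  0.2231] yaw 104.99 z [-0.002  0.002 -1.   ] q [ 0.39  0.38 -0.44  1.75  0.18  1.05  0.14] F [ 0.5  -0.09 -4.67] Mtool [-0.138 -0.059 -0.016] w 0.0436 g 54.996135234832764
```

arm_command(
  targets=[
    [[0,0,0,0,-0.15,0],[0,0,0,0,-0.15,0],[0,0,0,0,-0.15,0],[0,0,0,0,-0.15,0],[0,0,0,0,-0.1,0],[0,0,0,0,0,0],[0,0,0,0,0,0],[0,0,0,0,0,0],[0,0,0,0,0,0]],
  ],
)

```text
clock: 7.1
position: [0.5476, -0.0839, 0.2241]
ee_rot: [1.539, 2.007, -0.56]
force: [1.1, -0.4, -5.7]
width: 0.476
gripper_force: 55.0
```

```bash
python3 -c "
from h import *
st()"
```

```text
t 7.1 p [ 0.5476 -0.0839  0.2241] yaw 105.01 z [ 0.168 -0.622 -0.765] q [-0.16  0.38 -0.28  1.97  0.9   1.15 -0.69] F [ 1.07 -0.43 -5.72] Mtool [-0.066  1.426  0.029] w 0.0437 g 54.9964839220047
```

arm_command(
  targets=[
    [[0,0,0,0,0.1,0],[0,0,0,0,0.15,0],[0,0,0,0,0.15,0],[0,0,0,0,0.15,0],[0,0,0,0,0.15,0],[0,0,0,0,0,0],[0,0,0,0,0,0],[0,0,0,0,0,0]],
  ],
)

```text
clock: 8.1
position: [0.5472, -0.0809, 0.2237]
ee_rot: [1.904, 2.498, -0.002]
force: [-0.5, -0.2, -4.4]
width: 0.474
gripper_force: 55.0
```

```bash
python3 -c "
from h import *
st()
im=arm.get_image('wrist');cv2.imwrite('pics/w1.png',im['pixels'][:,:,::-1])"
```

```text
t 8.1 p [ 0.5472 -0.0809  0.2237] yaw 105.38 z [-0.    -0.002 -1.   ] q [ 0.36  0.37 -0.41  1.75  0.17  1.05  0.15] F [-0.54 -0.23 -4.37] Mtool [-0.113 -0.055  0.   ] w 0.0436 g 54.99634802341461
```

View pics/w1.png

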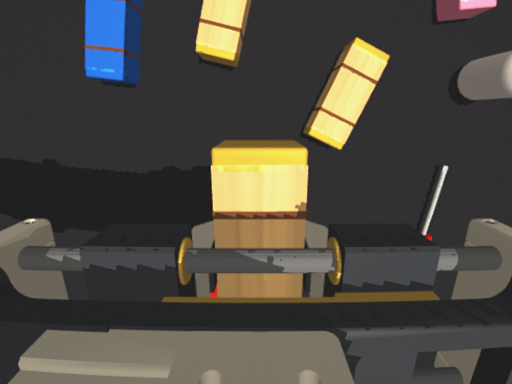

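The wrist view shows the weight straight in the grip (pale block centred at column 260). The lengthwise moment after each tip was -0.059 and -0.055, so C is sound and goes in the green tray.

```bash
python3 -c "
from h import *
B=rows(cur(),T([.526,.316,.10],down(83.6)),9)"
```

```text
9 x [0.0444, 0.002, 0.0137, -0.0, 0.0001, 0.0422]
```

arm_command(
  targets=[
    [[0.0444,0.002,0.0137,0,0,0.0422],[0.0444,0.002,0.0137,0,0,0.0422],[0.0444,0.002,0.0137,0,0,0.0422],[0.0444,0.002,0.0137,0,0,0.0422],[0.0444,0.002,0.0137,0,0,0.0422],[0.0444,0.002,0.0137,0,0,0.0422],[0.0444,0.002,0.0137,0,0,0.0422],[0.0444,0.002,0.0137,0,0,0.0422],[0.0444,0.002,0.0137,0,0,0.0422],[0,0,0,0,0,0]],
  ],
)

```text
clock: 9.4
position: [0.5246, 0.3204, 0.0995]
ee_rot: [-2.335, -2.098, -0.001]
force: [-0.5, -0.2, -4.8]
width: 0.477
gripper_force: 55.0
```

```bash
python3 -c "
from h import *
st()
B=rows(cur(),T([.526,.316,.036],down(83.6)),4)"
```

```text
t 9.4 p [0.5246 0.3204 0.0995] yaw 83.86 z [-0.001  0.002 -1.   ] q [-0.4   0.6  -0.35  1.73  0.25  0.86 -0.96] F [-0.53 -0.18 -4.82] Mtool [-0.004 -0.13   0.004] w 0.0438 g 54.996755719184875
4 x [-0.0011, 0.0005, 0.0159, -0.0003, -0.0005, 0.0011]
```

arm_command(
  targets=[
    [[-0.001,0.0005,0.022,0,0,0.001],[-0.001,0.0005,0.022,0,0,0.001],[-0.001,0.0005,0.014,0,0,0.001],[-0.001,0,0.006,0,0,0.001],[0,0,0.003,0,0,0],[0,0,0.0012,0,0,0],[0,0,0,0,0,0],[0,0,0,0,0,0]],
  ],
)

```text
clock: 10.4
position: [0.5285, 0.3102, 0.0326]
ee_rot: [2.349, 2.085, 0.001]
force: [-0.1, 0.5, -4.5]
width: 0.476
gripper_force: 55.0
```

```bash
python3 -c "
from h import *
st()"
```

```text
t 10.4 p [0.5285 0.3102 0.0326] yaw 83.19 z [ 0.001  0.    -1.   ] q [-0.41  0.68 -0.31  1.78  0.3   0.73 -1.  ] F [-0.09  0.52 -4.49] Mtool [-0.075 -0.046 -0.03 ] w 0.0437 g 54.996283650398254
```

arm_command(
  targets=[
    [[0.005,0,0.001,0,0,0],[0,0,0.0008,0,0,0],[0,0,0.0006,0,0,0],[0,0,0.0004,0,0,0],[0,0,0,0,0,0]],
  ],
)

```text
clock: 11.02
position: [0.5288, 0.3156, 0.0302]
ee_rot: [-2.349, -2.086, -0.001]
force: [-2.9, -0.2, 5.5]
width: 0.476
gripper_force: 55.0
```

```bash
python3 -c "
from h import *
st()"
```

```text
t 11.03 p [0.5288 0.3156 0.0302] yaw 83.21 z [ 0.     0.001 -1.   ] q [-0.41  0.69 -0.31  1.77  0.3   0.73 -1.  ] F [-2.94 -0.17  5.45] Mtool [ 0.571 -0.163 -0.077] w 0.0437 g 54.99968469142914
```

arm_command(
  targets=[
    [[0,0,0,0,0,0],[0,0,0,0,0,0],[0,0,0,0,0,0],[0,0,-0.03,0,0,0],[0,0,-0.05,0,0,0],[0,0,-0.04,0,0,0],[0,0,0,0,0,0]],
  ],
  jaw=0.062,
)

```text
clock: 11.9
position: [0.5306, 0.3163, 0.153]
ee_rot: [2.349, 2.085, 0.01]
force: [0.6, -0.0, -0.3]
width: 0.675
gripper_force: 0.0
```

```bash
python3 -c "
from h import *
st()
B=rows(cur(),T([.4607,.097,.10],down(92)),5)"
```

```text
t 11.9 p [0.5306 0.3163 0.153 ] yaw 83.17 z [ 0.005  0.004 -1.   ] q [-0.38  0.54 -0.36  1.68  0.22  0.96 -0.94] F [ 0.56 -0.04 -0.3 ] Mtool [-0.043 -0.063 -0.01 ] w 0.0619 g 0.0
5 x [-0.0447, -0.0115, 0.0104, 0.001, -0.0007, -0.0308]
```

arm_command(
  targets=[
    [[-0.0447,-0.0115,0.0104,0,0,-0.0308],[-0.0447,-0.0115,0.0104,0,0,-0.0308],[-0.0447,-0.0115,0.0104,0,0,-0.0308],[-0.0447,-0.0115,0.0104,0,0,-0.0308],[-0.0447,-0.0115,0.0104,0,0,-0.0308],[0,0,0,0,0,0],[0,0,0,0,0,0]],
  ],
  jaw=0.075,
)

```text
clock: 12.78
position: [0.4588, 0.0957, 0.0971]
ee_rot: [-2.182, -2.259, -0.0]
force: [0.7, 0.5, 1.1]
width: 0.816
gripper_force: 0.0
```

```bash
python3 -c "
from h import *
st()
B=rows(cur(),T([.4607,.097,.023],down(92)),4)"
```

```text
t 12.78 p [0.4588 0.0957 0.0971] yaw 91.98 z [-0.  0. -1.] q [-0.01  0.41 -0.4   2.09  0.25  0.68 -0.54] F [0.72 0.5  1.06] Mtool [-0.127  0.04   0.037] w 0.0749 g 0.0
4 x [0.0003, 0.0005, 0.0185, -0.0001, -0.0001, -0.0001]
```

arm_command(
  targets=[
    [[0.0003,0.0005,0.027,0,0,0],[0.0003,0.0005,0.027,0,0,0],[0.0003,0.0005,0.014,0,0,0],[0,0,0.006,0,0,0],[0,0,0,0,0,0]],
  ],
)

```text
clock: 13.4
position: [0.4604, 0.0968, 0.0235]
ee_rot: [-2.181, -2.261, -0.0]
force: [-0.1, -0.1, 0.6]
width: 0.816
gripper_force: 0.0
```

arm_command(
  targets=[
    [[0,0,0,0,0,0],[0,0,0,0,0,0],[0,0,0,0,0,0],[0,0,0,0,0,0]],
  ],
  jaw=0.02,
  newtons=55,
)

```text
clock: 13.9
position: [0.4605, 0.0963, 0.0237]
ee_rot: [2.182, 2.26, 0.001]
force: [0.7, -0.3, 2.9]
width: 0.475
gripper_force: 55.0
```

```bash
python3 -c "
from h import *
st()"
```

```text
t 13.9 p [0.4605 0.0963 0.0237] yaw 92.0 z [ 0.001  0.    -1.   ] q [-0.07  0.54 -0.33  2.14  0.34  0.51 -0.62] F [ 0.65 -0.31  2.91] Mtool [-0.079 -0.124  0.002] w 0.0436 g 55.00040352344513
```

arm_command(
  targets=[
    [[0,0,-0.015,0,0,0],[0,0,-0.035,0,0,0],[0,0,-0.045,0,0,0],[0,0,-0.045,0,0,0],[0,0.036,-0.04,0,0,0],[0,0.036,-0.02,0,0,0],[0,0.018,0,0,0,0],[0,0,0,0,0,0]],
  ],
)

```text
clock: 14.9
position: [0.5503, 0.0993, 0.2236]
ee_rot: [-2.182, -2.259, 0.0]
force: [-1.5, -0.6, -5.1]
width: 0.475
gripper_force: 55.0
```

arm_command(
  targets=[
    [[0,0,0,0,0.15,0],[0,0,0,0,0.15,0],[0,0,0,0,0.15,0],[0,0,0,0,0.15,0],[0,0,0,0,0.1,0],[0,0,0,0,0,0],[0,0,0,0,0,0],[0,0,0,0,0,0],[0,0,0,0,0,0]],
  ],
)

```text
clock: 16.02
position: [0.5499, 0.1006, 0.2241]
ee_rot: [-1.778, -1.846, -0.649]
force: [0.3, 0.6, -4.9]
width: 0.479
gripper_force: 55.0
```

```bash
python3 -c "
from h import *
st()"
```

```text
t 16.02 p [0.5499 0.1006 0.2241] yaw 92.19 z [-0.023  0.643 -0.766] q [ 0.6   0.55 -0.68  1.78 -0.44  0.98  0.29] F [ 0.28  0.55 -4.86] Mtool [-0.061 -1.392 -0.032] w 0.044 g 54.99898910522461
```

arm_command(
  targets=[
    [[0,0,0,0,-0.1,0],[0,0,0,0,-0.15,0],[0,0,0,0,-0.15,0],[0,0,0,0,-0.15,0],[0,0,0,0,-0.15,0],[0,0,0,0,0,0],[0,0,0,0,0,0],[0,0,0,0,0,0]],
  ],
)

```text
clock: 17.02
position: [0.5502, 0.0976, 0.2231]
ee_rot: [-2.185, -2.256, 0.0]
force: [0.1, -0.5, -4.6]
width: 0.476
gripper_force: 55.0
```

```bash
python3 -c "
from h import *
st()"
```

```text
t 17.02 p [0.5502 0.0976 0.2231] yaw 91.83 z [-0.001  0.001 -1.   ] q [ 0.03  0.38 -0.4   1.74  0.17  1.05 -0.4 ] F [ 0.06 -0.49 -4.55] Mtool [-0.094  0.074 -0.012] w 0.0437 g 54.99855816364288
```

arm_command(
  targets=[
    [[0,0,0,0,-0.15,0],[0,0,0,0,-0.15,0],[0,0,0,0,-0.15,0],[0,0,0,0,-0.15,0],[0,0,0,0,-0.1,0],[0,0,0,0,0,0],[0,0,0,0,0,0],[0,0,0,0,0,0],[0,0,0,0,0,0]],
  ],
)

```text
clock: 18.15
position: [0.5504, 0.0985, 0.224]
ee_rot: [1.782, 1.842, -0.648]
force: [-0.3, -0.6, -5.5]
width: 0.479
gripper_force: 55.0
```

```bash
python3 -c "
from h import *
st()"
```

```text
t 18.15 p [0.5504 0.0985 0.224 ] yaw 91.86 z [ 0.022 -0.643 -0.766] q [-0.46  0.56 -0.24  1.66  0.66  1.47 -0.91] F [-0.27 -0.64 -5.46] Mtool [-0.085  1.353  0.066] w 0.0439 g 54.99506950378418
```

arm_command(
  targets=[
    [[0,0,0,0,0.1,0],[0,0,0,0,0.15,0],[0,0,0,0,0.15,0],[0,0,0,0,0.15,0],[0,0,0,0,0.15,0],[0,0,0,0,0,0],[0,0,0,0,0,0],[0,0,0,0,0,0]],
  ],
)

```text
clock: 19.15
position: [0.5496, 0.1013, 0.2233]
ee_rot: [2.178, 2.263, -0.002]
force: [0.4, -0.0, -5.0]
width: 0.475
gripper_force: 55.0
```

```bash
python3 -c "
from h import *
st()
im=arm.get_image('wrist');cv2.imwrite('pics/w2.png',im['pixels'][:,:,::-1])"
```

```text
t 19.15 p [0.5496 0.1013 0.2233] yaw 92.2 z [-0.001 -0.001 -1.   ] q [ 0.02  0.38 -0.41  1.74  0.17  1.05 -0.4 ] F [ 0.38 -0.02 -5.05] Mtool [-0.081 -0.078 -0.035] w 0.0436 g 54.99477803707123
```

View pics/w2.png

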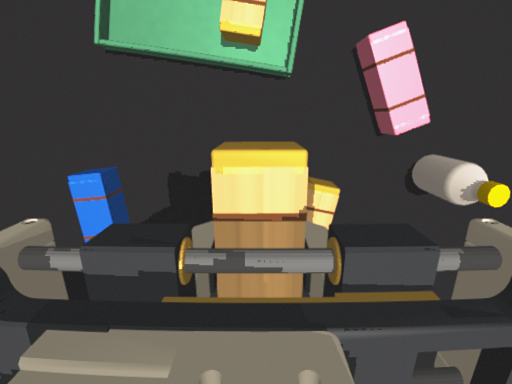

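The wrist view shows weight B straight in the grip, and C lies in the green tray at the top of the picture. The moment changed from +0.074 to -0.078, which suggests B is loose. I'll average several readings and repeat one tip to confirm.

```bash
cat >> h.py <<'E'
def avg(n=8):
    v=[]
    for _ in range(n):
        arm.get_image('wrist'); v.append(cur()[:3,:3].T@arm.observe()['ft_torque'])
    v=np.array(v);print('avg M',v.mean(0).round(3),'sd',v.std(0).round(3))
E
python3 -c "
from h import *
avg();st()"
```

```text
avg M [-0.12  -0.097  0.005] sd [0.034 0.031 0.034]
t 19.6 p [0.5501 0.0996 0.2234] yaw 92.03 z [-0. -0. -1.] q [ 0.03  0.38 -0.4   1.74  0.17  1.05 -0.4 ] F [-0.2  -0.55 -5.14] Mtool [-0.067 -0.096 -0.008] w 0.0437 g 54.994853138923645
```

arm_command(
  targets=[
    [[0,0,0,0,0.15,0],[0,0,0,0,0.15,0],[0,0,0,0,0.15,0],[0,0,0,0,0.15,0],[0,0,0,0,0.1,0],[0,0,0,0,0,0],[0,0,0,0,0,0],[0,0,0,0,0,0],[0,0,0,0,0,0],[0,0,0,0,0,0]],
  ],
)

```text
clock: 20.85
position: [0.5501, 0.1001, 0.2237]
ee_rot: [-1.779, -1.845, -0.649]
force: [-0.4, -0.3, -4.0]
width: 0.474
gripper_force: 55.0
```

arm_command(
  targets=[
    [[0,0,0,0,-0.1,0],[0,0,0,0,-0.15,0],[0,0,0,0,-0.15,0],[0,0,0,0,-0.15,0],[0,0,0,0,-0.15,0],[0,0,0,0,0,0],[0,0,0,0,0,0],[0,0,0,0,0,0]],
  ],
)

```text
clock: 21.85
position: [0.5501, 0.0974, 0.223]
ee_rot: [-2.185, -2.255, 0.0]
force: [0.9, -0.5, -4.8]
width: 0.475
gripper_force: 55.0
```

```bash
python3 -c "
from h import *
avg();st()"
```

```text
avg M [-0.08   0.073 -0.01 ] sd [0.023 0.024 0.019]
t 22.25 p [0.5501 0.0992 0.2234] yaw 91.98 z [-0.  0. -1.] q [ 0.01  0.38 -0.38  1.74  0.16  1.05 -0.39] F [-0.53  0.04 -5.23] Mtool [-0.088  0.042  0.003] w 0.044 g 54.99714195728302
```

B is confirmed loose (-0.097 vs +0.073), so it goes in the red tray.

```bash
python3 -c "
from h import *
B=rows(cur(),T([.5582,-.3226,.10],down(95.3)),9)"
```

```text
9 x [-0.0468, -0.0019, 0.0137, -0.0, -0.0, -0.0064]
```

arm_command(
  targets=[
    [[-0.0468,-0.0019,0.0137,0,0,-0.0064],[-0.0468,-0.0019,0.0137,0,0,-0.0064],[-0.0468,-0.0019,0.0137,0,0,-0.0064],[-0.0468,-0.0019,0.0137,0,0,-0.0064],[-0.0468,-0.0019,0.0137,0,0,-0.0064],[-0.0468,-0.0019,0.0137,0,0,-0.0064],[-0.0468,-0.0019,0.0137,0,0,-0.0064],[-0.0468,-0.0019,0.0137,0,0,-0.0064],[-0.0468,-0.0019,0.0137,0,0,-0.0064]],
  ],
)

```text
clock: 23.38
position: [0.5587, -0.3234, 0.0997]
ee_rot: [2.116, 2.322, 0.0]
force: [0.9, -0.9, -4.6]
width: 0.476
gripper_force: 55.0
```

arm_command(
  targets=[
    [[0,0,0,0,0,0],[0,0,0,0,0,0],[0,0,0,0,0,0]],
  ],
)

```text
clock: 23.75
position: [0.5593, -0.3204, 0.1005]
ee_rot: [2.114, 2.324, 0.001]
force: [0.3, 0.6, -4.7]
width: 0.477
gripper_force: 55.0
```

```bash
python3 -c "
from h import *
st()
B=rows(cur(),T([.5582,-.3226,.0325],down(95.3)),4)"
```

```text
t 23.75 p [ 0.5593 -0.3204  0.1005] yaw 95.42 z [ 0.001  0.001 -1.   ] q [ 0.62  0.63 -0.27  1.66  0.2   0.89  0.36] F [ 0.29  0.63 -4.67] Mtool [-0.111  0.005  0.018] w 0.0437 g 54.99724566936493
4 x [-0.0005, -0.0003, 0.017, 0.0002, -0.0001, 0.0005]
```

arm_command(
  targets=[
    [[-0.0005,0,0.025,0,0,0],[-0.0005,0,0.025,0,0,0],[-0.0005,0,0.013,0,0,0],[0,0,0.005,0,0,0],[0,0,0,0,0,0],[0,0,0,0,0,0],[0,0,0.001,0,0,0],[0,0,0.001,0,0,0],[0,0,0.0005,0,0,0],[0,0,0,0,0,0]],
  ],
)

```text
clock: 25.0
position: [0.5587, -0.3234, 0.0298]
ee_rot: [2.116, 2.322, -0.0]
force: [-0.8, -0.3, -2.2]
width: 0.475
gripper_force: 55.0
```

```bash
python3 -c "
from h import *
st()"
```

```text
t 25.0 p [ 0.5587 -0.3234  0.0298] yaw 95.31 z [ 0. -0. -1.] q [ 0.61  0.71 -0.25  1.7   0.24  0.76  0.33] F [-0.81 -0.29 -2.23] Mtool [ 0.067  0.101 -0.046] w 0.0436 g 54.99789834022522
```

arm_command(
  targets=[
    [[0,0,0.0004,0,0,0],[0,0,0,0,0,0]],
  ],
)

```text
clock: 25.25
position: [0.5588, -0.3234, 0.0298]
ee_rot: [2.116, 2.322, -0.0]
force: [-3.9, 0.6, 4.9]
width: 0.476
gripper_force: 55.0
```

arm_command(
  targets=[
    [[0,0,0,0,0,0],[0,0,0,0,0,0],[0,0,0,0,0,0],[0,0,-0.03,0,0,0],[0,0,-0.05,0,0,0],[0,0,-0.04,0,0,0],[0,0,0,0,0,0],[0,0,0,0,0,0]],
  ],
  jaw=0.062,
)

```text
clock: 26.25
position: [0.5584, -0.3233, 0.1487]
ee_rot: [-2.116, -2.322, 0.0]
force: [-0.5, 0.6, 0.1]
width: 0.676
gripper_force: 0.0
```

```bash
python3 -c "
from h import *
st()
B=rows(cur(),T([.618,.0391,.10],down(80.6)),8)
im=arm.get_image('top');cv2.imwrite('pics/t2.png',im['pixels'][:,:,::-1])"
```

```text
t 26.25 p [ 0.5584 -0.3233  0.1487] yaw 95.31 z [-0.001  0.    -1.   ] q [ 0.63  0.57 -0.29  1.61  0.19  0.98  0.38] F [-0.49  0.64  0.14] Mtool [-0.03  -0.017  0.002] w 0.0621 g 0.0
8 x [0.0456, 0.0066, 0.0061, -0.0001, -0.0, 0.0321]
```

View pics/t2.png

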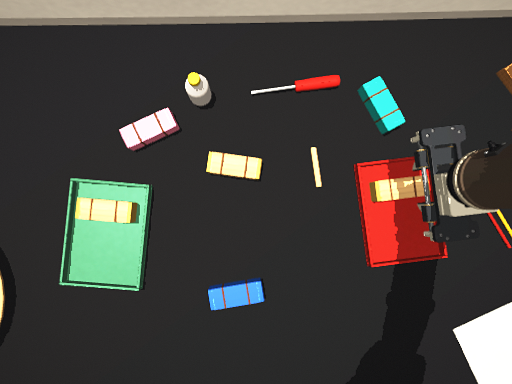

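C lies flat in the green tray at (104,210) and B lies in the red tray at (397,190). A is undisturbed at (234,166). Next is A.

arm_command(
  targets=[
    [[0.0456,0.0066,0.0061,0,0,0.0321],[0.0456,0.0066,0.0061,0,0,0.0321],[0.0456,0.0066,0.0061,0,0,0.0321],[0.0456,0.0066,0.0061,0,0,0.0321],[0.0456,0.0066,0.0061,0,0,0.0321],[0.0456,0.0066,0.0061,0,0,0.0321],[0.0456,0.0066,0.0061,0,0,0.0321],[0.0456,0.0066,0.0061,0,0,0.0321],[0,0,0,0,0,0],[0,0,0,0,0,0]],
  ],
  jaw=0.075,
)

```text
clock: 27.55
position: [0.6177, 0.0388, 0.0991]
ee_rot: [-2.395, -2.032, 0.004]
force: [-0.5, -0.6, 0.6]
width: 0.817
gripper_force: 0.0
```

```bash
python3 -c "
from h import *
st()
B=rows(cur(),T([.618,.0391,.0235],down(80.6)),4)"
```

```text
t 27.55 p [0.6177 0.0388 0.0991] yaw 80.63 z [-0.002 -0.001 -1.   ] q [ 0.01  0.59 -0.24  1.73  0.18  0.85 -0.47] F [-0.47 -0.6   0.57] Mtool [-0.098 -0.053 -0.037] w 0.075 g 0.0
4 x [0.0001, 0.0001, 0.0189, -0.0005, 0.0003, 0.0001]
```

arm_command(
  targets=[
    [[0,0,0.028,0,0,0],[0,0,0.028,0,0,0],[0,0,0.014,0,0,0],[0,0,0.0055,0,0,0],[0,0,0,0,0,0]],
  ],
)

```text
clock: 28.18
position: [0.6187, 0.0389, 0.0252]
ee_rot: [2.396, 2.031, 0.0]
force: [-0.6, -0.5, -0.3]
width: 0.82
gripper_force: 0.0
```

arm_command(
  targets=[
    [[0,0,0,0,0,0],[0,0,0,0,0,0],[0,0,0,0,0,0],[0,0,0,0,0,0]],
  ],
  jaw=0.02,
  newtons=55,
)

```text
clock: 28.68
position: [0.6187, 0.0394, 0.0252]
ee_rot: [2.396, 2.032, 0.0]
force: [-0.1, 0.8, 1.5]
width: 0.476
gripper_force: 55.0
```

```bash
python3 -c "
from h import *
st()"
```

```text
t 28.68 p [0.6187 0.0394 0.0252] yaw 80.6 z [ 0. -0. -1.] q [-0.    0.69 -0.22  1.77  0.21  0.71 -0.5 ] F [-0.15  0.8   1.46] Mtool [ 0.032 -0.026  0.018] w 0.0437 g 55.00048756599426
```

arm_command(
  targets=[
    [[0,0,-0.015,0,0,0],[0,0,-0.035,0,0,0],[0,0,-0.045,0,0,0],[0,0,-0.045,0,0,0],[0,-0.025,-0.04,0,0,0],[0,-0.025,-0.02,0,0,0],[0,-0.01,0,0,0,0],[0,0,0,0,0,0]],
  ],
)

```text
clock: 29.68
position: [0.5585, 0.049, 0.2245]
ee_rot: [-2.395, -2.032, 0.002]
force: [0.5, 0.1, -4.4]
width: 0.479
gripper_force: 55.0
```

arm_command(
  targets=[
    [[0,0,0,0,0.15,0],[0,0,0,0,0.15,0],[0,0,0,0,0.15,0],[0,0,0,0,0.15,0],[0,0,0,0,0.1,0],[0,0,0,0,0,0],[0,0,0,0,0,0],[0,0,0,0,0,0],[0,0,0,0,0,0],[0,0,0,0,0,0]],
  ],
)

```text
clock: 30.92
position: [0.5594, 0.0497, 0.2252]
ee_rot: [-1.979, -1.681, -0.722]
force: [0.3, 1.0, -5.4]
width: 0.479
gripper_force: 55.0
```

arm_command(
  targets=[
    [[0,0,0,0,-0.1,0],[0,0,0,0,-0.15,0],[0,0,0,0,-0.15,0],[0,0,0,0,-0.15,0],[0,0,0,0,-0.15,0],[0,0,0,0,0,0],[0,0,0,0,0,0],[0,0,0,0,0,0]],
  ],
)

```text
clock: 31.92
position: [0.5591, 0.0471, 0.2246]
ee_rot: [-2.399, -2.027, -0.0]
force: [0.3, -1.4, -5.1]
width: 0.477
gripper_force: 55.0
```

```bash
python3 -c "
from h import *
avg();st()"
```

```text
avg M [-0.083  0.103 -0.001] sd [0.026 0.024 0.029]
t 32.33 p [0.5593 0.0489 0.2249] yaw 80.57 z [-0.  0. -1.] q [ 0.02  0.37 -0.26  1.74  0.11  1.05 -0.45] F [-1.13 -0.52 -4.95] Mtool [-0.111  0.062  0.005] w 0.044 g 54.99874413013458
```

arm_command(
  targets=[
    [[0,0,0,0,-0.15,0],[0,0,0,0,-0.15,0],[0,0,0,0,-0.15,0],[0,0,0,0,-0.15,0],[0,0,0,0,-0.1,0],[0,0,0,0,0,0],[0,0,0,0,0,0],[0,0,0,0,0,0],[0,0,0,0,0,0],[0,0,0,0,0,0]],
  ],
)

```text
clock: 33.58
position: [0.5594, 0.0487, 0.2253]
ee_rot: [1.981, 1.678, -0.722]
force: [-0.6, -0.6, -4.2]
width: 0.478
gripper_force: 55.0
```

arm_command(
  targets=[
    [[0,0,0,0,0.1,0],[0,0,0,0,0.15,0],[0,0,0,0,0.15,0],[0,0,0,0,0.15,0],[0,0,0,0,0.15,0],[0,0,0,0,0,0],[0,0,0,0,0,0],[0,0,0,0,0,0]],
  ],
)

```text
clock: 34.58
position: [0.5591, 0.0511, 0.2246]
ee_rot: [2.393, 2.036, -0.002]
force: [-0.3, 0.0, -6.0]
width: 0.477
gripper_force: 55.0
```

```bash
python3 -c "
from h import *
avg();st()
print('green');rows(cur(),T([.4306,.3268,.10],down(83.6)),9)
print('red');rows(cur(),T([.4626,-.3314,.10],down(95.3)),9)"
```

```text
avg M [-0.074 -0.09  -0.01 ] sd [0.04  0.034 0.03 ]
t 34.98 p [0.5593 0.0493 0.2248] yaw 80.62 z [-0. -0. -1.] q [ 0.02  0.37 -0.27  1.74  0.11  1.05 -0.46] F [-0.44 -0.41 -4.97] Mtool [-0.128 -0.124  0.003] w 0.0435 g 54.99794840812683
green
9 x [0.0285, -0.0185, 0.0139, -0.0, 0.0, -0.0058]
red
9 x [-0.0429, -0.0087, 0.0139, -0.0, 0.0, -0.0285]
```

A is loose too (+0.103 vs -0.090), so it goes in the red tray's near slot.

arm_command(
  targets=[
    [[-0.0429,-0.0087,0.0139,0,0,-0.0285],[-0.0429,-0.0087,0.0139,0,0,-0.0285],[-0.0429,-0.0087,0.0139,0,0,-0.0285],[-0.0429,-0.0087,0.0139,0,0,-0.0285],[-0.0429,-0.0087,0.0139,0,0,-0.0285],[-0.0429,-0.0087,0.0139,0,0,-0.0285],[-0.0429,-0.0087,0.0139,0,0,-0.0285],[-0.0429,-0.0087,0.0139,0,0,-0.0285],[-0.0429,-0.0087,0.0139,0,0,-0.0285]],
  ],
)

```text
clock: 36.1
position: [0.462, -0.3332, 0.0996]
ee_rot: [2.115, 2.322, 0.0]
force: [0.7, 0.4, -4.5]
width: 0.473
gripper_force: 55.0
```

arm_command(
  targets=[
    [[0,0,0,0,0,0],[0,0,0,0,0,0],[0,0,0,0,0,0]],
  ],
)

```text
clock: 36.48
position: [0.4628, -0.3303, 0.1002]
ee_rot: [2.114, 2.323, 0.001]
force: [0.9, -0.5, -5.0]
width: 0.475
gripper_force: 55.0
```

```bash
python3 -c "
from h import *
st()
B=rows(cur(),T([.4626,-.3314,.034],down(95.3)),4)"
```

```text
t 36.48 p [ 0.4628 -0.3303  0.1002] yaw 95.39 z [ 0.001  0.    -1.   ] q [ 0.68  0.52 -0.21  1.86  0.15  0.78  0.48] F [ 0.94 -0.48 -4.95] Mtool [-0.128 -0.14   0.032] w 0.0436 g 54.99806821346283
4 x [-0.0003, -0.0001, 0.0166, 0.0002, -0.0, 0.0004]
```

Expected contact is at z of about 0.0312.

arm_command(
  targets=[
    [[-0.0005,0,0.025,0,0,0],[-0.0005,0,0.025,0,0,0],[0,0,0.012,0,0,0],[0,0,0.0045,0,0,0],[0,0,0,0,0,0],[0,0,0,0,0,0],[0,0,0.001,0,0,0],[0,0,0.001,0,0,0],[0,0,0.0005,0,0,0],[0,0,0,0,0,0]],
  ],
)

```text
clock: 37.72
position: [0.4622, -0.3326, 0.0312]
ee_rot: [2.116, 2.321, -0.0]
force: [-2.2, 1.4, 2.1]
width: 0.475
gripper_force: 55.0
```

arm_command(
  targets=[
    [[0,0,0.0004,0,0,0],[0,0,0,0,0,0]],
  ],
)

```text
clock: 37.98
position: [0.4622, -0.3326, 0.0312]
ee_rot: [2.116, 2.321, -0.0]
force: [-4.1, 1.9, 8.9]
width: 0.475
gripper_force: 55.0
```

```bash
python3 -c "
from h import *
st()"
```

```text
t 37.98 p [ 0.4622 -0.3326  0.0312] yaw 95.29 z [ 0. -0. -1.] q [ 0.66  0.62 -0.19  1.9   0.18  0.64  0.45] F [-4.09  1.9   8.85] Mtool [0.507 0.287 0.001] w 0.0436 g 55.00132977962494
```

Release, rise, and move clear of the tray for a final look.

arm_command(
  targets=[
    [[0,0,0,0,0,0],[0,0,0,0,0,0],[0,0,0,0,0,0],[0,0,-0.03,0,0,0],[0,0,-0.05,0,0,0],[0,0,-0.05,0,0,0],[0,0,-0.05,0,0,0],[0,0,-0.03,0,0,0],[0,0,0,0,0,0]],
  ],
  jaw=0.062,
)

```text
clock: 39.1
position: [0.4634, -0.3332, 0.243]
ee_rot: [2.113, 2.318, 0.001]
force: [-0.3, -0.3, -0.8]
width: 0.675
gripper_force: 0.0
```

arm_command(
  targets=[
    [[-0.04,0,0,0,0,0],[-0.04,-0.01,0,0,0,0],[-0.04,-0.02,0,0,0,0],[-0.04,-0.02,0,0,0,0],[-0.04,-0.02,0,0,0,0],[0,0,0,0,0,0],[0,0,0,0,0,0],[0,0,0,0,0,0]],
  ],
)

```text
clock: 40.1
position: [0.4118, -0.5367, 0.2399]
ee_rot: [-2.114, -2.323, -0.001]
force: [-0.3, -0.7, 0.1]
width: 0.674
gripper_force: 0.0
```

```bash
python3 -c "
from h import *
st()
im=arm.get_image('top');cv2.imwrite('pics/t3.png',im['pixels'][:,:,::-1])
v,u=np.mgrid[0:384,0:512]
Z=world(im,np.c_[u.ravel(),v.ravel()]).reshape(384,512,3)[...,2]
for x,y in [(104,210),(85,210),(122,210),(397,190),(380,190),(400,235),(420,233),(385,238)]: print(x,y,Z[y,x].round(4))"
```

```text
t 40.1 p [ 0.4118 -0.5367  0.2399] yaw 95.41 z [-0.     0.001 -1.   ] q [ 0.94  0.53 -0.17  1.43  0.09  1.19  0.86] F [-0.32 -0.68  0.15] Mtool [-0.135 -0.033 -0.013] w 0.0618 g 0.0
104 210 0.0481
85 210 0.0469
122 210 0.8637
397 190 0.0494
380 190 0.0488
400 235 0.0462
420 233 0.0487
385 238 0.0493
```

View pics/t3.png

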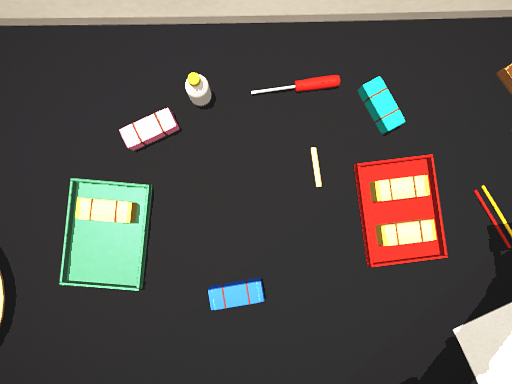

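The picture shows one weight flat in the green tray at (104,210) and two flat in the red tray at (402,188) and (408,233). Their tops are at about 48 mm, as expected for floor plus block, and the bystanders are unmoved.

```bash
python3 -c "
from cell import arm
print(arm.sign_off())"
```

```text
the job is handed in; nothing more can be done
None
```

All three weights were tipped both ways and laid flat: two loose ones in the red repair tray and one sound one in the green ready tray. The bystanders were left where they were, and the job was handed in at about 40 s.

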